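# Drop a centrifuge rotor onto its drive pins, then shut and latch the lid

## Task

The rotor of the small bench centrifuge was set on its spindle but is standing on top of the drive pins. Slide the blue latch aside, swing the lid fully up, turn the rotor under light finger pressure until it drops all the way down onto the pins (it fits in one position only, with its red dot at the red line in front), then shut the lid and slide the latch back fully over the lid's tongue. Never press hard on the rotor or lift it off the spindle, and leave the things lying round the centrifuge alone.

Things in the scene. Friction and masses are not known exactly. Their poses are not given: they have to be found in the camera images.
- centrifuge: White bench centrifuge, fixed, 304 x 232 mm. Origin on the worktop under the rotor's axis; x points to its back (the lid's hinge side), y to its left. Front console (dark grey, top at z = 56 mm) from x = -172 to -96 mm; white body behind it to x = +132 mm, y within 116 mm, rim at z = 90 mm, with a round bowl of radius 83 mm about the axis.
- drive_plate (a point): Middle of the drive plate's top in the bowl, 35 mm above the worktop, on the rotor's axis; on it a spindle of radius 12 mm and three round-topped pins 8 mm high and wide, each at its own radius.
- red_line (a point): Red line on the bowl's rim, at the front (-x side), 92 mm from the axis; hidden under the lid's frame while that is shut.
- rotor: Grey metal rotor, widest 153 mm, 46 mm high at the rim, about 0.75 kg, loose on the spindle. Origin: centre of its underside. Black knob in the middle, 29 mm wide, top at 52 mm; four round pockets. Holes in its underside take the pins only when its x axis points along the centrifuge's x. It stands on the pins, 8 mm up; turned there (either way, slight friction) it drops by its weight.
- rotor_dot (a point): Red dot, 12 mm wide, on the rotor's top, 60 mm from its axis on its own -x side; it comes to the red line in front of the bowl when the rotor fits.
- pocket_a (a point): Middle of the mouth of one of the rotor's four pockets, 45.5 mm from its axis, 41 mm above its underside, at 45 degrees from its x axis (counter-clockwise from above). Pockets are round, 46 mm wide, upright, with a black rubber cushion as floor 17 mm below the mouth. A closed fingertip put in can press on the floor and push the rotor round.
- pocket_b (a point): The same for the pocket at 135 degrees.
- pocket_c (a point): The same for the pocket at 225 degrees.
- pocket_d (a point): The same for the pocket at 315 degrees.
- lid (a joint): Angle of the lid: 0 shut, 1.75 rad fully up, leaning back a little. Grey frame 12 mm thick with a clear dome (top 124 mm above the worktop), stiff hinge: it stays where it is left; about 5 N at the bar move it.
- lid_axis (a point): Point on the lid's hinge axis (which runs along the centrifuge's y), 106 mm behind the rotor's axis, 98 mm above the worktop.
- lid_bar (a point): Middle of the lid's round steel handle bar, diameter 11 mm, along the centrifuge's y, straight for 72 mm. It stands 44 mm in front of the lid's front edge, 244 mm from the hinge axis and level with it when shut, 43 mm above the console; there is free space behind it and below it for fingers from above.
- latch (a joint): Travel of the latch: 0 = over the lid's tongue (locked), 0.042 m = slid fully along the centrifuge's +y, off the tongue. It stays where it is left; about 2 N move it.
- latch_grip (a point): Middle of the latch's blue grip block on the console, 18 mm (x) by 28 mm (y) by 44 mm high, 136 mm in front of the rotor's axis; its top is 102 mm above the worktop and carries a flat steel nose 5 mm thick that points to the lid. Push it sideways.
- wash_bottle_mid (a point): Bystander: white wash bottle with red spout, body 58 mm wide; this point half-way up its body.
- beaker_mid (a point): Bystander: glass beaker, 50 mm wide, 68 mm high; its middle.
- tape_mid (a point): Bystander: roll of cream tape, 62 mm wide, 19 mm high; its middle.
- timer_mid (a point): Bystander: white timer with three keys, 64 x 62 x 18 mm; its middle.
- petri_dish_mid (a point): Bystander: petri dish, 59 mm wide, 14 mm high; its middle.
- forceps_mid (a point): Bystander: steel forceps lying flat, 124 mm long; its middle.

How it is judged (in metres and radians):
On the way, in this order (a step that is already met when the one before it is completed fails the run):
1. the latch is slid off the lid's tongue while the lid is still shut (value of joint latch above 0.034 m and value of joint lid below 0.05 rad), for 0.1 s.
2. the lid is swung up (past 1.3 rad) (value of joint lid above 1.3 rad), for 0.2 s.
3. the rotor has dropped onto its drive pins, level and on the axis, with the lid still up (z of rotor in the frame of centrifuge below 0.0375 m and horizontal distance between rotor and centrifuge below 0.004 m and angle between rotor's own z axis and vertical below 0.04 rad and angle between the x axis of rotor and the x axis of centrifuge, either way round below 0.12 rad and value of joint lid above 0.8 rad), for 0.2 s.
4. the lid is shut with the latch still off its tongue (value of joint lid below 0.03 rad and value of joint latch above 0.03 m), for 0.1 s.
5. the latch is slid back over the tongue (value of joint latch below 0.006 m), for 0.1 s.
At the end, for the whole second after the job is handed in: The latch is within 6 mm of its locked end, the lid is shut (under 0.03 rad), and the rotor rests on its drive plate: origin under 37.5 mm above the centrifuge's underside, within 4 mm of the axis, level within 0.04 rad, lined up within 0.12 rad, and at rest (value of joint latch below 0.006 m and value of joint lid below 0.03 rad and z of rotor in the frame of centrifuge below 0.0375 m and horizontal distance between rotor and centrifuge below 0.004 m and angle between rotor's own z axis and vertical below 0.04 rad and angle between the x axis of rotor and the x axis of centrifuge, either way round below 0.12 rad and linear speed of rotor below 0.02 m/s); the robot touches nothing.
It fails at once if the rotor is lifted more than 12 mm above where it stood (z of rotor in the frame of centrifuge above 0.055 m).
It fails at once if the rotor is pressed or pushed with more than 50 N (contact force between any of the fingers, the arm and rotor above 50 N).
It fails at once if a thing lying round the centrifuge is moved by more than 25 mm (distance of any of wash_bottle_mid, beaker_mid, tape_mid, timer_mid, petri_dish_mid, forceps_mid from where it was at the start of the episode above 0.025 m).
It also fails if it takes over 72 s, if anything falls off the work surface, if the arm or the gripper's body presses on something with over 40 N, if the wrist force passes 120 N, or if a joint passes its speed limit or range.

## Robot

A 6-joint arm with a two-finger parallel gripper is mounted at the origin on a cart in front of the work surface, level with it; the furniture and walls round the work are solid. World frame = base frame: x ahead of the robot, y to its left, z up, the work surface at z = 0. Lengths are in mm, angles in rad, forces in N, time in s.
With the tool pointing down it reaches from about 275 to 775 mm from the base axis. Payload 14.6 kg.
Tool frame: the origin (TCP) lies on the centre line of the jaws, within the pads' length; the fingertips stand 14 mm ahead of it and the grasp point (between the pads) lies 5 mm behind it; z points along the fingers, y is the line along which they close (so a half turn about z gives the same grasp; the last joint's range is limited). The gripper opens to 85 mm and grips with 20 to 120 N. Pads are 22 mm wide; open, the fingers measure 114 mm over their backs; the gripper's body (76 mm by 85 mm) begins 54 mm behind the grasp point. The pads swing forward as they close: fully open they stand 13 mm farther back than shut.
Start: joints at [-1.498, 0.263, -0.048, 1.259, 0, 1.415], TCP at [118.557, -511.442, 245.278] pointing down, gripper open.
Joint ranges: [-2.65, 2.65], [-0.89, 1.7], [-1.18, 1.37], [-2.13, 2.11], [-1.35, 1.29], [-3.14, 3.14]. Speed limits (rad/s): [1.89, 1.89, 2.57, 2.79, 3.14, 3.14].

## Interface

Orientations are given as a unit quaternion [x, y, z, w].
In Python, from rig import robot, vision, ticket gives the robot as it stands.
- The arm moves only by the tool step_arm, never from a script. Its argument "motion" is a list of rows, each a list of 3 entries, a list of its own where there are three numbers: the turn, a rotation vector about the tool's x, y, z normalised to -1 to 1, where 1 is 30 degrees, then the shift along the tool's x, y, z normalised to -1 to 1, where 1 is 0.75 m, then the opening, from -1 (shut) to 1 (fully open), so that 0 is half open. A call has 1 to 12 rows; each row shifts and turns the commanded pose from where the row before left it, along the tool's axes as they then stand; what a row does not reach is not made up. A row lasts 1/10 s, in which the tool goes at most 50 mm and 8.59 degrees, less where a joint would pass 70% of its speed; a pose out of reach is approached as far as the arm can. A call with a number of a shift or a turn outside -1 to 1 is refused whole. A call with a gripper value outside its range is refused whole. The fingers move at their own pace and stop on an object; "newtons" is the grip in N (left out, the last holds). Time passes only in rows, so rows that do not move let the fingers close. It gives the time, the measured TCP pose, the force, the opening and the grip force at its end, in the units of the state.
- robot.observe(): the state, without advancing time (a new reading comes with each control period).
- vision.camera(name): name is "scene" or "top"; returns a dict with "pixels" (480x640x3 uint8, blue, green, red), "range_z" (480x640 float32, mm along the optical axis (not along the pixel's ray), 0 where there is no reading), "K" (3x3 intrinsics, pixels), "R" (3x3) and "t" (3): a world point X has camera coordinates R X + t. Camera axes: x right, y down, z forward; pixel columns grow to the right and rows downward; lengths in mm; the calibration is good to about 2 mm. A picture is of the moment at which its call begins.
- ticket.job_done(): hands the job in; it is judged then, once.
The state is a dict: "t": time; "joint_positions": joint angles; "joint_velocities": joint speeds; "effort": joint torques, N m; "tool_pos": TCP position; "tcp_rot": TCP orientation; "force": force on the tool from outside, world axes, zero at the start; "ft_torque": the same for the moment, N m; "finger_gap": finger opening in mm; "finger_force": force on a finger pad.
Only numpy, scipy, OpenCV 4.12 (cv2) and the standard library are available. Lean on these libraries where they do the work, as an engineer would, in place of code of your own. Each camera call takes 0.05 s, during which the arm holds its last target. There are 200 camera calls.

## Working session

There is one attempt and no reset: what is moved stays moved. The work goes in short steps, Python scripts to look and compute and a tool call to move; the robot and the scene stay as the last step left them, time stands still between calls to the robot, and variables do not carry over. Pictures are saved under pics/ and viewed, at most 10 in all, crops included, and the job is handed in when it is done.

Besides the shell and the picture viewer there is one more tool, called after "Call:" as a command line: name --argument value ..., lists and objects as JSON in quotes. step_arm: Moves the arm, as the interface text tells. Scaled input: -1 to 1 covers 0.75 m each way for a shift and 30 degrees each way for a turn. Its arguments: {"type":"object","properties":{"motion":{"type":"array","items":{"type":"array"}},"newtons":{"type":"number"}},"required":["motion"]}

```bash
ls; mkdir -p pics
python3 - <<'E'
from rig import robot, vision
import cv2, numpy as np
print(robot.observe())
for n in ["scene","top"]:
    c=vision.camera(n); cv2.imwrite(f"pics/{n}0.png",c["pixels"]); np.savez(f"{n}0.npz",**c); print(n,c["K"].tolist(),c["R"].round(3).tolist(),c["t"])
E
```

```text
pics
{'t': 0.0, 'joint_positions': array([-1.49829797e+00,  2.63544906e-01, -4.89205566e-02,  1.25937722e+00,
        2.76086133e-05,  1.41548105e+00]), 'joint_velocities': array([-0.00034286,  0.0002186 ,  0.00045053, -0.00099436, -0.00075836,
        0.00149499]), 'effort': array([-6.95610324e-04, -6.37615442e+01,  3.84564042e+01,  1.36732048e-02,
       -2.62043341e-04,  4.89827997e-06]), 'tool_pos': array([ 118.54716144, -511.19389775,  244.81969551]), 'tcp_rot': array([ 9.93519495e-01,  1.13660631e-01,  3.54501815e-05, -5.22155801e-04]), 'force': array([ 0.08784321, -0.0344889 ,  0.35835607]), 'ft_torque': array([0.01540556, 0.01643716, 0.00297223]), 'finger_force': 0.0, 'finger_gap': 85.60078892746044}
scene [[588.4569268214403, 0.0, 318.785463143835], [0.0, 588.4569268214403, 234.2207110092584], [0.0, 0.0, 1.0]] [[0.704, -0.71, -0.002], [-0.422, -0.417, -0.805], [0.57, 0.568, -0.593]] [-436.14248122  207.57414411 1431.67356583]
top [[542.3863798335328, 0.0, 311.5287456994567], [0.0, 542.3863798335328, 245.8512785208436], [0.0, 0.0, 1.0]] [[-0.025, -1.0, 0.014], [-0.994, 0.024, -0.105], [0.105, -0.016, -0.994]] [-146.24189987  500.27325102 1382.19330995]
```

View pics/top0.png

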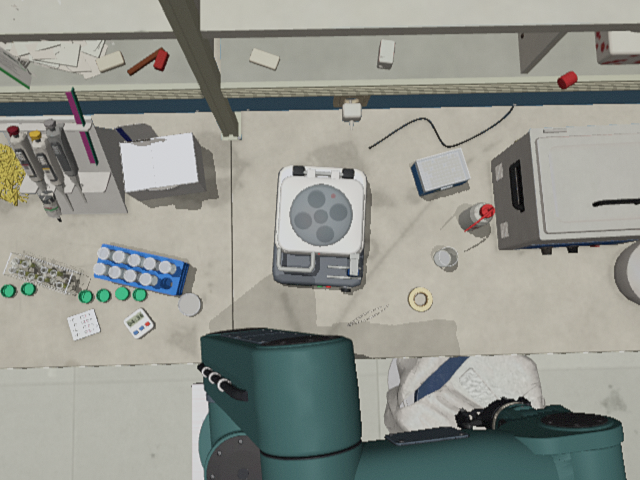

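View pics/scene0.png

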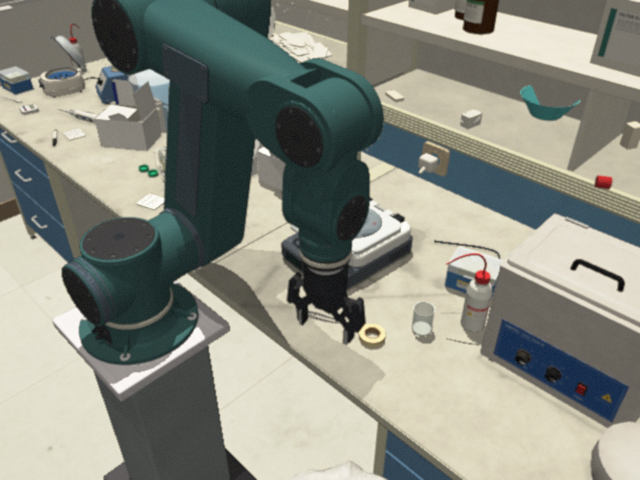

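```bash
cat > h.py <<'E'
import numpy as np, cv2
def world(c):
    K,R,t,d=c["K"],c["R"],c["t"],c["range_z"].astype(float)
    v,u=np.mgrid[:480,:640]
    p=np.stack([(u-K[0,2])/K[0,0]*d,(v-K[1,2])/K[1,1]*d,d],-1)
    W=(p-t)@R
    W[d==0]=np.nan
    return W
def pix(c,X):
    q=c["R"]@np.asarray(X,float)+c["t"]; q=c["K"]@q; return q[:2]/q[2]
E
python3 - <<'E'
import numpy as np,cv2
from h import *
c=dict(np.load("top0.npz")); W=world(c)
im=c["pixels"][150:300,260:390]
cv2.imwrite("pics/crop0.png",cv2.resize(im,None,fx=5,fy=4,interpolation=cv2.INTER_CUBIC)if 0 else cv2.resize(im,(520,600),interpolation=cv2.INTER_CUBIC))
sub=W[150:300,260:390]
# body mask: rim height and frame
z=sub[...,2]; m=(z>30)
pts=sub[m][:,:2].astype(np.float32)
r=cv2.minAreaRect(pts); print("box>30",r)
m=(z>84)&(z<112); print("rect lid",cv2.minAreaRect(sub[m][:,:2].astype(np.float32)))
for row in range(0,150,6): print(row+150,' '.join('%4.0f'%x for x in z[row,::6]))
hsv=cv2.cvtColor(c["pixels"],cv2.COLOR_BGR2HSV)
for name,mm in [("blue",(abs(hsv[...,0].astype(int)-110)<15)&(hsv[...,1]>120)),("red",((hsv[...,0]<8)|(hsv[...,0]>172))&(hsv[...,1]>100))]:
    q=np.argwhere(mm[150:300,260:390])+[150,260]
    for a in q[:40]: print(name,a[::-1],W[a[0],a[1]].round(0))
E
```

```text
box>30 ((538.0765991210938, -179.62469482421875), (232.11083984375, 312.0526428222656), 85.48240661621094)
rect lid ((557.5906372070312, -181.05062866210938), (222.18905639648438, 271.72711181640625), 85.0018081665039)
150   -2    2    0    7   -2    2    2    9   -4    1    1    1    2    5   -3    2   -4   -1    1    5   -0   -2
156    1   -2    2    4    4    1    1    1    1    2   -0    3    0    2    1    7   -3   -2   -3   -4    1   -2
162    2   -1    6    1    0   -1    1   -4   -1    1   -1    8    1   -2   -6    3  nan    4    2   -0    0    1
168   -1    1    2    1   88   94  100  108   91   90   85   90   88   90  100  103   88   -4    3    5   -1    6
174    1   -3    3   55   89   91  104  104  100  103  103   98  106  105  102  105   88   89    3    6    3    2
180    3    2   -6   53  103  103  107  102  104  100  103  104  105  102  108  101  101   92   -2    8   -0   -0
186    2   -0   -2   86  107  106  104  104  109  116  112  113  111  106  104  109  106   98   -0   -6    1    2
192   -2    5    0   88  104  104  103  112  117  113  119  118  117  110  104  106
[... 2166 characters left out ...]
-244.   90.]
blue [348 272] [ 422. -245.  105.]
blue [347 273] [ 420. -244.   89.]
blue [348 273] [ 420. -245.  100.]
blue [358 273] [ 419. -269.  104.]
blue [347 274] [ 418. -244.   83.]
blue [348 274] [ 417. -245.   99.]
blue [348 275] [ 416. -247.   74.]
blue [349 275] [ 415. -248.   89.]
red [318 253] [ 471. -173.   93.]
red [319 253] [ 472. -176.   89.]
red [326 286] [ 391. -193.   34.]
red [327 286] [ 391. -195.   36.]
red [328 286] [ 391. -198.   38.]
red [329 286] [ 391. -201.   38.]
red [330 286] [ 391. -203.   37.]
red [326 287] [ 390. -194.   -0.]
red [327 287] [ 390. -197.    4.]
red [328 287] [ 390. -200.   -4.]
red [329 287] [ 390. -202.    0.]
red [330 287] [ 389. -205.   -1.]
```

View pics/crop0.png

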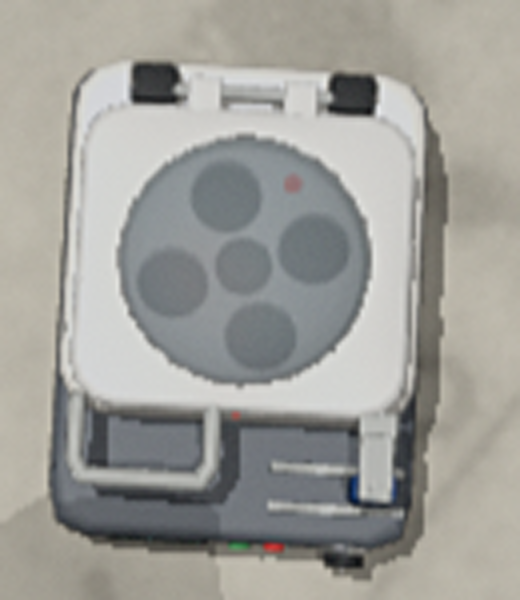

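```bash
cat >> h.py <<'E'
def onplane(c,uv,z):
    d=c["R"].T@np.linalg.inv(c["K"])@np.array([*uv,1.]); o=-c["R"].T@c["t"]
    return (o+d*(z-o[2])/d[2])
E
python3 - <<'E'
import numpy as np,cv2
from h import *
c=dict(np.load("top0.npz")); W=world(c)
L=[];Rr=[]
for v in range(180,246):
    z=W[v,:,2]; u=np.where(z[262:385]>70)[0]+262
    L.append(onplane(c,(u[0]-.5,v),90)[:2]);Rr.append(onplane(c,(u[-1]+.5,v),90)[:2])
M=[np.polyfit(np.array(a)[:,0],np.array(a)[:,1],1) for a in (L,Rr)]
print([ (np.degrees(np.arctan(m[0])), np.polyval(m,563)) for m in M])
P=lambda x,y:(260+x/4-.375,150+y/4-.375)
for n,p,z in [("redline",P(236,413),92),("barL",P(75,470),98),("barM",P(145,472),98),("barR",P(215,470),98),("noseL",P(361,490),102),("noseR",P(392,495),102),("gripL",P(350,490),95),("gripR",P(397,490),95),("dot",P(292,183),87),("knob",P(243,266),95),("hingeL",P(155,83),98),("hingeR",P(354,94),98),("rotC",P(245,260),85)]:
    print(n,np.round(p,1),onplane(c,p,z).round(1))
E
```

```text
[(np.float64(-4.241352444663412), np.float64(-70.13981368987605)), (np.float64(-4.709704722932886), np.float64(-292.6746373614612))]
redline [318.6 252.9] [ 471.8 -174.6   92. ]
barL [278.4 267.1] [438.5 -74.7  98. ]
barM [295.9 267.6] [ 436.2 -117.6   98. ]
barR [313.4 267.1] [ 436.4 -160.6   98. ]
noseL [349.9 272.1] [ 421.7 -249.6  102. ]
noseR [357.6 273.4] [ 418.1 -268.5  102. ]
gripL [347.1 272.1] [ 422.2 -243.5   95. ]
gripR [358.9 272.1] [ 421.5 -272.4   95. ]
dot [332.6 195.4] [ 616.5 -213.9   87. ]
knob [320.4 216.1] [ 563.2 -181.4   95. ]
hingeL [298.4 170.4] [ 679.8 -129.3   98. ]
hingeR [348.1 173.1] [ 670.1 -253.7   98. ]
rotC [320.9 214.6] [ 568.6 -183.1   85. ]
```

Call:
step_arm --motion '[[[0,0,-0.268],[0,0,-0.02],-1],[[0,0,-0.268],[0,0,-0.02],-1],[[0,0,-0.268],[0,0,0],-1],[[0,0,-0.268],[0,0,0],-1],[[0,0,-0.268],[0,0,0],-1],[[0,0,-0.268],[0,0,0],-1],[[0,0,-0.268],[0,0,0],-1],[[0,0,-0.268],[0,0,0],-1],[[0,0,-0.268],[0,0,0],-1],[[0,0,0],[0,0,0],-1]]'

```text
t: 1.1
tool_pos: [118.5, -511.3, 275.0]
tcp_rot: [0.734, 0.679, 0.0, -0.0]
force: [-0.1, 0.6, 0.4]
finger_gap: -0.3
finger_force: 0.0
```

Call:
step_arm --motion '[[[0,0,0],[0.04,0.0468,0],-1],[[0,0,0],[0.04,0.0468,0],-1],[[0,0,0],[0.04,0.0468,0],-1],[[0,0,0],[0.04,0.0468,0],-1],[[0,0,0],[0.04,0.0468,0],-1],[[0,0,0],[0.04,0.0468,0],-1],[[0,0,0],[0.04,0.0468,0],-1],[[0,0,0],[0.04,0.0468,0],-1],[[0,0,0],[0,0,0],-1],[[0,0,0],[0,0,0],-1]]'

```text
t: 2.1
tool_pos: [418.1, -294.0, 275.0]
tcp_rot: [0.735, 0.678, -0.0, -0.0]
force: [0.0, -0.5, 0.6]
finger_gap: 0.2
finger_force: 0.0
```

```bash
cat >> h.py <<'E'
AX=np.array([563.5,-181.5]);A=np.radians(-4.6)
EX=np.array([np.cos(A),np.sin(A)]);EY=np.array([-np.sin(A),np.cos(A)])
def loc(p): d=np.asarray(p)[:2]-AX; return np.round([d@EX,d@EY,p[2]],1)
E
python3 -c "
from h import *; from rig import robot
o=robot.observe(); print(loc(o['tool_pos']),o['joint_positions'].round(2),o['tcp_rot'].round(3))"
```

```text
[-135.9 -123.8  275. ] [-0.77  0.23 -0.01  1.33 -0.    0.88] [ 0.735  0.678 -0.    -0.   ]
```

Call:
step_arm --motion '[[[0,0,0],[0,0,0.05],-1],[[0,0,0],[0,0,0.05],-1],[[0,0,0],[0,0,0.05],-1],[[0,0,0],[0,0,0.05],-1],[[0,0,0],[0,0,0.05],-1],[[0,0,0],[0,0,0],-1],[[0,0,0],[0.0133,0,0],-1],[[0,0,0],[0.0133,0,0],-1],[[0,0,0],[0.0133,0,0],-1],[[0,0,0],[0.0133,0,0],-1],[[0,0,0],[0.0133,0,0],-1],[[0,0,0],[0,0,0],-1]]'

```text
t: 3.3
tool_pos: [421.8, -243.5, 88.2]
tcp_rot: [0.734, 0.679, 0.0, 0.0]
force: [-0.1, 0.7, -0.2]
finger_gap: -0.0
finger_force: 0.0
```

```bash
cat > s.py <<'E'
import sys
from h import *; from rig import robot,vision
o=robot.observe(); print(loc(o['tool_pos']),'F',o['force'].round(1),'gap',o['finger_gap'],'q',o['joint_positions'].round(2))
if len(sys.argv)>1:
    c=vision.camera("top"); hs=cv2.cvtColor(c["pixels"],cv2.COLOR_BGR2HSV)
    b=(abs(hs[...,0].astype(int)-112)<15)&(hs[...,1]>110); b[:250]=0;b[300:]=0;b[:,:270]=0;b[:,375:]=0
    q=np.argwhere(b); print("blue n",len(q), 'u',q[:,1].min() if len(q) else 0,q[:,1].max() if len(q) else 0)
    x0,y0,x1,y1=map(int,sys.argv[2:6]); cv2.imwrite("pics/"+sys.argv[1],cv2.resize(c["pixels"][y0:y1,x0:x1],None,fx=4,fy=4,interpolation=cv2.INTER_CUBIC)); np.savez("last.npz",**c)
E
python3 s.py a1.png 260 150 400 300
```

```text
[-136.2  -73.1   88.2] F [-0.1  0.7 -0.2] gap -0.003867492037529922 q [-0.69  0.31 -0.44  0.82  0.    0.96]
blue n 0 u 0 0
```

Call:
step_arm --motion '[[[0,0,0],[0.004,0,0],-1],[[0,0,0],[0.004,0,0],-1]]'

```text
t: 3.55
tool_pos: [422.2, -241.7, 88.1]
tcp_rot: [0.735, 0.678, -0.003, 0.002]
force: [-8.8, -32.7, -5.9]
finger_gap: -0.0
finger_force: 16.2
```

View pics/a1.png

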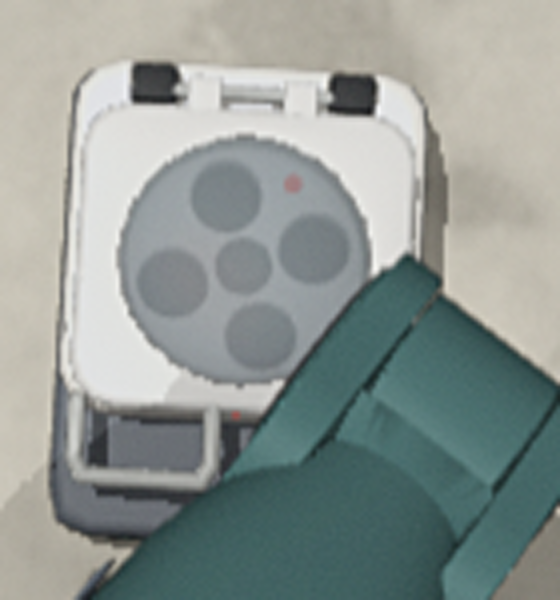

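Call:
step_arm --motion '[[[0,0,0],[-0.012,0,0],-1],[[0,0,0],[0,0,-0.06],-1],[[0,0,0],[0,0,-0.06],-0.11],[[0,0,0],[0.06,0,0],-0.11],[[0,0,0],[0.06,0,0],-0.11],[[0,0,0],[0.06,0,0],-0.11],[[0,0,0],[0,0,0],-0.11],[[0,0,0],[0,0,0],-0.11]]'

```text
t: 4.35
tool_pos: [432.3, -112.7, 177.8]
tcp_rot: [0.734, 0.679, 0.0, -0.0]
force: [0.5, -1.1, -0.1]
finger_gap: 38.2
finger_force: 0.0
```

```bash
python3 s.py a2.png 260 150 400 300
```

```text
[-136.3   58.   177.8] F [ 0.5 -1.1 -0.1] gap 38.23294615841713 q [-0.44  0.16 -0.37  1.04  0.    1.21]
blue n 11 u 331 342
```

View pics/a2.png

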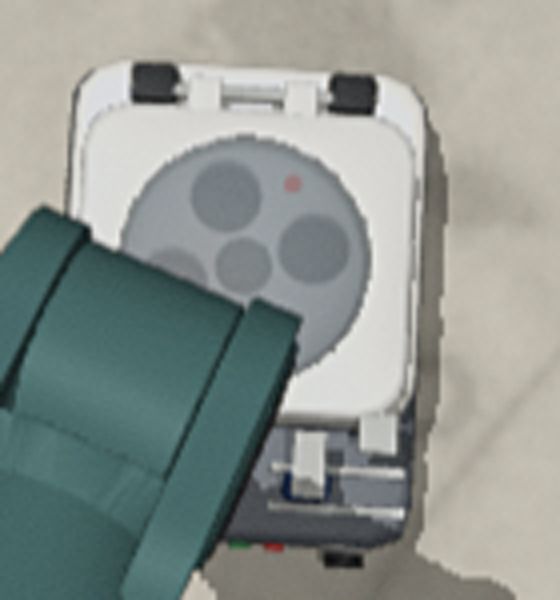

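Call:
step_arm --motion '[[[0,0,0],[-0.005,-0.002,0.0565],-0.11],[[0,0,0],[0,0,0.0565],-0.11],[[0,0,0],[0,0,0],-1],[[0,0,0],[0,0,0],-1],[[0,0,0],[0,0,0],-1],[[0,0,0],[0,0,0],-1]]' --newtons 30

```text
t: 5.0
tool_pos: [432.1, -117.8, 95.2]
tcp_rot: [0.735, 0.678, 0.001, 0.001]
force: [4.6, 2.6, -3.5]
finger_gap: 9.6
finger_force: 29.3
```

```bash
python3 s.py
python3 - <<'E'
import numpy as np
f=np.radians([0,8,16,24,32,40,48,56,64,72,80,88,94,100])
x=106-244*np.cos(f);z=98+244*np.sin(f)
print(np.c_[np.diff(x),-np.diff(z)].round(1).tolist()); print((np.c_[np.diff(x),-np.diff(z)]/750).round(4).tolist())
E
```

```text
[-136.1   53.    95.2] F [ 4.6  2.6 -3.5] gap 9.628746363987542 q [-0.45  0.24 -0.53  0.81  0.    1.2 ]
[[2.4, -34.0], [7.1, -33.3], [11.6, -32.0], [16.0, -30.1], [20.0, -27.5], [23.6, -24.5], [26.8, -21.0], [29.5, -17.0], [31.6, -12.8], [33.0, -8.2], [33.9, -3.6], [25.5, 0.4], [25.3, 3.1]]
[[0.0032, -0.0453], [0.0094, -0.0444], [0.0155, -0.0427], [0.0213, -0.0401], [0.0267, -0.0367], [0.0315, -0.0326], [0.0358, -0.0279], [0.0393, -0.0227], [0.0421, -0.017], [0.044, -0.011], [0.0451, -0.0047], [0.034, 0.0006], [0.0338, 0.0042]]
```

Call:
step_arm --motion '[[[0,0,0],[0.001,0,-0.0226],-1],[[0,0,0],[0.002,0,-0.0226],-1],[[0,0,0],[0,0.004,-0.0222],-1],[[0,0,0],[0,0.005,-0.0222],-1],[[0,0,0],[0,0.0075,-0.0213],-1],[[0,0,0],[0,0.008,-0.0213],-1],[[0,0,0],[0,0.0105,-0.02],-1],[[0,0,0],[0,0.0108,-0.02],-1],[[0,0,0],[0,0.0133,-0.0184],-1],[[0,0,0],[0,0.0133,-0.0184],-1],[[0,0,0],[0,0.0158,-0.0163],-1],[[0,0,0],[0,0.0158,-0.0163],-1]]' --newtons 40

```text
t: 6.2
tool_pos: [512.7, -122.9, 275.4]
tcp_rot: [0.735, 0.678, 0.002, 0.003]
force: [46.8, -13.1, -59.4]
finger_gap: 9.5
finger_force: 38.1
```

```bash
python3 s.py
```

```text
[-55.3  54.3 275.4] F [ 46.8 -13.1 -59.4] gap 9.470322531096041 q [-0.39  0.25  0.02  1.33  0.    1.26]
```

Call:
step_arm --motion '[[[0,0,0],[-0.001,0.0045,0.004],-1],[[0,0,0],[0,0,0],-1]]'

```text
t: 6.4
tool_pos: [512.0, -122.8, 273.8]
tcp_rot: [0.735, 0.678, 0.0, 0.001]
force: [0.1, -1.8, 1.3]
finger_gap: 9.6
finger_force: 42.8
```

```bash
python3 s.py
```

```text
[-56.   54.3 273.8] F [ 0.1 -1.8  1.3] gap 9.568976536701271 q [-0.39  0.26  0.02  1.33 -0.    1.26]
```

Call:
step_arm --motion '[[[0,0,0],[0,0.0179,-0.0139],-1],[[0,0,0],[0,0.0179,-0.0138],-1],[[0,0,0],[0,0.0196,-0.0113],-1],[[0,0,0],[0,0.0197,-0.0112],-1],[[0,0,0],[0,0.021,-0.0084],-1],[[0,0,0],[0,0.021,-0.0084],-1],[[0,0,0],[0,0.022,-0.0053],-1],[[0,0,0],[0,0.022,-0.0053],-1],[[0,0,0],[0,0,0.001],-1]]'

```text
t: 7.3
tool_pos: [633.1, -132.4, 333.6]
tcp_rot: [0.735, 0.678, 0.002, 0.003]
force: [-3.5, 0.9, 26.3]
finger_gap: 9.2
finger_force: 45.1
```

```bash
python3 s.py
```

```text
[ 65.5  54.5 333.6] F [-3.5  0.9 26.3] gap 9.166628941341378 q [-0.33  0.49  0.54  1.62 -0.    1.32]
```

Call:
step_arm --motion '[[[0,0,0],[0,0.0225,-0.0038],-1],[[0,0,0],[0,0.0225,-0.002],-1],[[0,0,0],[0,0.017,0],-1],[[0,0,0],[0,0.017,0.0004],-1],[[0,0,0],[0,0.015,0.0015],-1],[[0,0,0],[0,0,0],-1]]'

```text
t: 7.9
tool_pos: [703.0, -138.1, 334.1]
tcp_rot: [0.735, 0.678, 0.001, 0.002]
force: [3.3, -1.4, 2.0]
finger_gap: 9.5
finger_force: 44.5
```

```bash
python3 s.py
```

```text
[135.5  54.5 334.1] F [ 3.3 -1.4  2. ] gap 9.487346714564012 q [-0.31  0.67  0.88  1.78 -0.    1.34]
```

Call:
step_arm --motion '[[[0,0,0],[0,0.011,0.0015],-1],[[0,0,0],[0,0,0],-0.2],[[0,0,0],[0,0,0],-0.2],[[0,0,0],[0,0,-0.03],-0.2],[[0,0,0],[0,0,-0.03],-0.2],[[0,0,0],[0,0,0],-0.2]]'

```text
t: 8.5
tool_pos: [712.7, -138.9, 371.2]
tcp_rot: [0.735, 0.678, 0.001, 0.002]
force: [0.6, -0.4, -1.1]
finger_gap: 34.1
finger_force: 0.0
```

```bash
python3 s.py
```

```text
[145.3  54.4 371.2] F [ 0.6 -0.4 -1.1] gap 34.144424616260544 q [-0.3   0.79  1.26  2.03  0.    1.35]
```

Call:
step_arm --motion '[[[0,0,0],[0,-0.066,0],-0.2],[[0,0,0],[0,-0.066,0],-1],[[0,0,0],[0,-0.066,0.01],-1],[[0,0,0],[-0.04,-0.05,0.02],-1],[[0,0,0],[-0.05,-0.04,0.02],-1],[[0,0,0],[-0.05,-0.04,0.02],-1],[[0,0,0],[-0.05,-0.03,0.02],-1],[[0,0,0],[-0.05,0,0.02],-1],[[0,0,0],[0,0,0],-1]]'

```text
t: 9.4
tool_pos: [501.6, -305.5, 292.6]
tcp_rot: [0.736, 0.677, -0.0, -0.001]
force: [0.8, 0.2, -1.0]
finger_gap: 0.1
finger_force: 0.0
```

```bash
python3 s.py a3.png 260 130 400 270
```

```text
[ -51.8 -128.6  292.6] F [ 0.8  0.2 -1. ] gap 0.08717946707478691 q [-0.69  0.37  0.24  1.44 -0.    0.97]
blue n 0 u 0 0
```

View pics/a3.png

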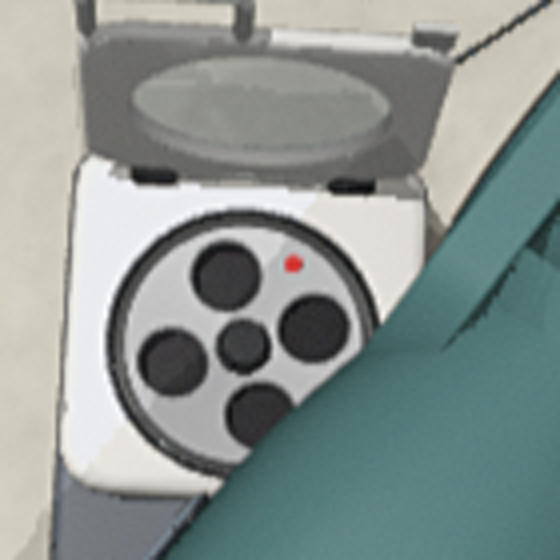

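Run:
```python
from h import *
c=dict(np.load("last.npz"))
for n,x,y,z in [("knob",243,347,95),("dot",293,264,88),("p1",226,276,84),("p2",314,328,84),("p3",172,362,84),("p4",258,415,84)]:
    l=loc(onplane(c,(260+x/4-.375,130+y/4-.375),z)); print(n,l,np.hypot(*l[:2]).round(1),np.degrees(np.arctan2(l[1],l[0])).round(1))
```

```text
knob [-0.9  0.1 95. ] 0.9 173.7
dot [ 54.7 -28.6  88. ] 61.7 -27.6
p1 [45.4 12.9 84. ] 47.2 15.9
p2 [ 15.5 -44.   84. ] 46.7 -70.6
p3 [-11.2  43.8  84. ] 45.2 104.3
p4 [-41.5 -11.8  84. ] 43.1 -164.1
```

Call:
step_arm --motion '[[[0,0,0],[0.0378,0.0292,0],-1],[[0,0,0],[0.0378,0.0292,0],-1],[[0,0,0],[0.0378,0.0292,0],-1],[[0,0,0],[0,0,0.06],-1],[[0,0,0],[0,0,0.06],-1],[[0,0,0],[0,0,0.06],-1],[[0,0,0],[0,0,0.04],-1],[[0,0,0],[0,0,0.02],-1],[[0,0,0],[0,0,0],-1]]'

```text
t: 10.35
tool_pos: [575.0, -221.6, 113.5]
tcp_rot: [0.735, 0.679, -0.0, -0.002]
force: [0.4, -0.3, -0.4]
finger_gap: 0.0
finger_force: 0.0
```

```bash
python3 s.py
```

```text
[ 14.7 -39.1 113.5] F [ 0.4 -0.3 -0.4] gap 0.03550790566071743 q [-0.5   0.48 -0.07  1.02  0.    1.15]
```

Call:
step_arm --motion '[[[0,0,0],[-0.006,-0.001,0],-1],[[0,0,0],[0,0,0.015],-1],[[0,0,0],[0,0,0.012],-1],[[0,0,0],[0,0,0.008],-1],[[0,0,0],[0,0,0],-1]]'

```text
t: 10.85
tool_pos: [575.1, -227.7, 88.2]
tcp_rot: [0.735, 0.678, -0.0, -0.001]
force: [-0.1, -0.3, -0.1]
finger_gap: -0.0
finger_force: 0.0
```

```bash
python3 s.py
python3 - <<'E'
import numpy as np
a=np.radians(287-10*np.arange(18)); p=45.5*np.c_[np.sin(a),np.cos(a)] # tool x=ly, tool y=lx
for i,d in enumerate(np.diff(p,axis=0)/750): print(int(287-10*i),d.round(4).tolist())
E
```

```text
[ 15.2 -45.2  88.2] F [-0.1 -0.3 -0.1] gap -0.004887341019055067 q [-0.51  0.5  -0.1   0.96  0.    1.14]
287 [-0.0022, -0.0103]
277 [-0.0004, -0.0106]
267 [0.0015, -0.0105]
257 [0.0033, -0.0101]
247 [0.005, -0.0093]
237 [0.0065, -0.0083]
227 [0.0079, -0.0071]
217 [0.009, -0.0056]
207 [0.0098, -0.004]
197 [0.0103, -0.0022]
187 [0.0106, -0.0004]
177 [0.0105, 0.0015]
167 [0.0101, 0.0033]
157 [0.0093, 0.005]
147 [0.0083, 0.0065]
137 [0.0071, 0.0079]
127 [0.0056, 0.009]
```

Call:
step_arm --motion '[[[0,0,0],[0.002,0,0.004],-1],[[0,0,0],[-0.0022,-0.0103,0],-1],[[0,0,0],[-0.0004,-0.0106,0],-1],[[0,0,0],[0.0015,-0.0105,0],-1],[[0,0,0],[0.0033,-0.0101,0],-1],[[0,0,0],[0.005,-0.0093,0],-1],[[0,0,0],[0.0065,-0.0083,0],-1],[[0,0,0],[0,0,0],-1]]'

```text
t: 11.65
tool_pos: [532.8, -213.1, 87.6]
tcp_rot: [0.735, 0.678, 0.001, 0.002]
force: [3.0, -0.9, 1.7]
finger_gap: -0.1
finger_force: 1.6
```

```bash
cat > r.py <<'E'
from h import *; from rig import robot,vision
o=robot.observe(); l=loc(o['tool_pos']); print(l,'R',np.hypot(*l[:2]).round(1),'ang',np.degrees(np.arctan2(l[1],l[0])).round(1),'F',o['force'].round(1))
for n in ("top","scene"):
    c=vision.camera(n); W=world(c); hs=cv2.cvtColor(c["pixels"],cv2.COLOR_BGR2HSV)
    m=((hs[...,0]<8)|(hs[...,0]>172))&(hs[...,1]>130)&(hs[...,2]>90)
    d=W[...,:2]-AX; r=np.hypot(d[...,0],d[...,1]); m&=(r<74)
    q=np.argwhere(m)
    if len(q)>3:
        for h in (81,89):
            p=loc(onplane(c,q.mean(0)[::-1],h)); print(n,len(q),h,p,np.degrees(np.arctan2(p[1],p[0])).round(1))
        print(' z',np.nanmedian(W[m][:,2]).round(1))
    # rotor top height between pockets near rim
    m=(r<70)&(r>20)&(hs[...,1]<60)&(hs[...,2]>120); print(n,'top z',np.nanmedian(W[m][:,2]).round(1),m.sum())
E
python3 r.py
```

```text
[-28.  -33.9  87.6] R 44.0 ang -129.6 F [ 3.  -0.9  1.7]
top top z 89.2 64
scene top z -780.7 1203
```

Call:
step_arm --motion '[[[0,0,0],[0.0079,-0.0071,0],-1],[[0,0,0],[0.009,-0.0056,0],-1],[[0,0,0],[0.0098,-0.004,0],-1],[[0,0,0],[0.0103,-0.0022,0],-1],[[0,0,0],[0.0106,-0.0004,0],-1],[[0,0,0],[0.0105,0.0015,0],-1],[[0,0,0],[0,0,0],-1]]'

```text
t: 12.45
tool_pos: [522.1, -166.8, 85.9]
tcp_rot: [0.734, 0.679, -0.0, -0.001]
force: [0.1, 0.8, 0.4]
finger_gap: 0.3
finger_force: 0.0
```

```bash
python3 r.py
```

```text
[-42.4  11.3  85.9] R 43.9 ang 165.1 F [0.1 0.8 0.4]
top top z 521.9 40
scene top z -780.6 1190
```

Call:
step_arm --motion '[[[0,0,0],[0.005,0.0012,0],-1],[[0,0,0],[0.0048,0.002,0],-1],[[0,0,0],[0.0046,0.0025,0],-1],[[0,0,0],[0.0044,0.0029,0],-1],[[0,0,0],[0.0041,0.0033,0],-1]]'

```text
t: 13.05
tool_pos: [532.9, -151.6, 86.1]
tcp_rot: [0.735, 0.678, -0.0, -0.0]
force: [-1.0, -3.9, 0.3]
finger_gap: -0.4
finger_force: 2.1
```

```bash
python3 r.py
```

```text
[-32.9  27.3  86.1] R 42.8 ang 140.3 F [-1.  -3.9  0.3]
top 6 81 [-53.4 -23.5  81. ] -156.2
top 6 89 [-54.4 -23.2  89. ] -156.9
 z 89.4
top top z 87.9 150
scene 4 81 [-51.6 -19.5  81. ] -159.3
scene 4 89 [-58.9 -27.3  89. ] -155.1
 z 83.6
scene top z -780.4 1253
```

Call:
step_arm --motion '[[[0,0,0],[0.0037,0.0033,0],-1],[[0,0,0],[0.0034,0.0036,0],-1],[[0,0,0],[0.0031,0.0038,0],-1]]'

```text
t: 13.45
tool_pos: [541.5, -144.5, 86.1]
tcp_rot: [0.735, 0.678, 0.0, -0.0]
force: [-0.0, 0.1, -0.7]
finger_gap: -0.0
finger_force: 0.0
```

```bash
python3 r.py
```

```text
[-24.9  35.1  86.1] R 43.0 ang 125.4 F [-0.   0.1 -0.7]
top 5 81 [-56.   -8.8  81. ] -171.1
top 5 89 [-57.   -8.6  89. ] -171.4
 z 87.9
top top z 86.9 299
scene 4 81 [-55.9  -2.5  81. ] -177.4
scene 4 89 [-63.2 -10.5  89. ] -170.6
 z 82.3
scene top z -780.6 1214
```

Call:
step_arm --motion '[[[0,0,0],[0.0018,0.0025,0],-1],[[0,0,0],[0.0017,0.0026,0],-1],[[0,0,0],[0.0015,0.0027,0],-1]]'

```text
t: 13.85
tool_pos: [547.5, -141.4, 86.1]
tcp_rot: [0.735, 0.678, -0.0, -0.0]
force: [-0.9, -1.0, 1.0]
finger_gap: 0.1
finger_force: 0.6
```

```bash
python3 r.py
```

```text
[-19.1  38.6  86.1] R 43.1 ang 116.3 F [-0.9 -1.   1. ]
top 6 81 [-58.5  -1.2  81. ] -178.8
top 6 89 [-59.4  -1.   89. ] -179.0
 z 80.8
top top z 78.9 321
scene 4 81 [-61.7  -4.9  81. ] -175.5
scene 4 89 [-69.  -12.9  89. ] -169.4
 z 76.9
scene top z -780.3 1222
```

Call:
step_arm --motion '[[[0,0,0],[-0.003,-0.003,0],-1],[[0,0,0],[0,0,-0.02],-1],[[0,0,0],[0,0,-0.06],-1],[[0,0,0],[0,0,-0.06],-1],[[0,0,0],[0,-0.04,-0.05],-1],[[0,0,0],[0,-0.04,-0.05],-1],[[0,0,0],[0.06,-0.02,0],-1],[[0,0,0],[0.06,0,0],-1],[[0,0,0],[0.06,0,0],-1],[[0,0,0],[0,0,0],-1]]'

```text
t: 14.95
tool_pos: [480.6, 0.8, 266.5]
tcp_rot: [0.733, 0.68, 0.001, -0.0]
force: [-0.2, 0.0, 0.3]
finger_gap: -0.3
finger_force: 0.0
```

```bash
python3 r.py; python3 s.py a4.png 260 130 400 270
```

```text
[-97.2 175.1 266.5] R 200.3 ang 119.0 F [-0.2  0.   0.3]
top 12 81 [-58.    1.8  81. ] 178.2
top 12 89 [-59.    1.9  89. ] 178.2
 z 80.5
top top z 77.8 1210
scene 4 81 [-61.7  -4.9  81. ] -175.5
scene 4 89 [-69.  -12.9  89. ] -169.4
 z 74.7
scene top z -777.8 1492
[-96.7 171.8 266.2] F [-0.3 -0.3 -0.2] gap 0.100827845792385 q [-0.17  0.18 -0.1   1.29 -0.    1.47]
blue n 9 u 331 332
```

View pics/a4.png

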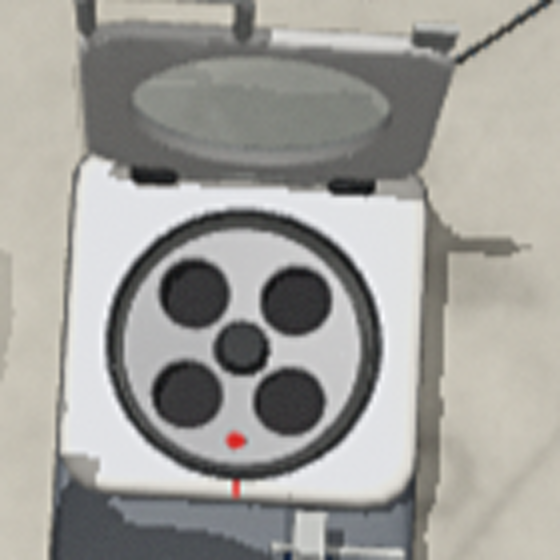

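Call:
step_arm --motion '[[[0,0,0],[-0.0393,0,-0.0353],-1],[[0,0,0],[-0.0393,0,-0.0353],-1],[[0,0,0],[-0.0393,0,-0.0353],-1],[[0,0,0],[-0.0393,0,-0.0353],-0.1],[[0,0,0],[0,0.06,0],-0.1],[[0,0,0],[0,0.06,0],-0.1],[[0,0,0],[0,0.06,0],-0.1],[[0,0,0],[0,0.06,0],-0.1],[[0,0,0],[0,0.04,0],-0.1],[[0,0,0],[0,0.04,0],-0.1],[[0,0,0],[0,0,0],-0.1]]'

```text
t: 16.2
tool_pos: [700.4, -141.9, 370.7]
tcp_rot: [0.735, 0.678, -0.0, -0.001]
force: [0.3, -0.3, -1.2]
finger_gap: 38.2
finger_force: 0.0
```

```bash
python3 s.py
```

```text
[133.3  50.5 370.7] F [ 0.3 -0.3 -1.2] gap 38.18102139581268 q [-0.31  0.73  1.13  1.97 -0.    1.34]
```

Call:
step_arm --motion '[[[0,0,0],[0.005,0.0147,0],-0.1],[[0,0,0],[0,0,0.025],-0.1],[[0,0,0],[0,0,0.025],-0.1],[[0,0,0],[0,0,0],-1],[[0,0,0],[0,0,0],-1],[[0,0,0],[0,0,0],-1],[[0,0,0],[0,0,0],-1]]' --newtons 40

```text
t: 16.9
tool_pos: [709.5, -137.4, 339.7]
tcp_rot: [0.735, 0.678, -0.0, 0.001]
force: [-2.4, -4.1, -1.1]
finger_gap: 9.2
finger_force: 39.9
```

```bash
python3 s.py;  python3 - <<'E'
import numpy as np
f=np.radians(np.arange(99,-2,-5)); x=-243*np.cos(f);z=243*np.sin(f)
for a,d in zip(np.arange(99,0,-5),np.c_[np.diff(x),-np.diff(z)]/750): print(a,d.round(4).tolist())
E
```

```text
[142.   55.7 339.7] F [-2.4 -4.1 -1.1] gap 9.219918182476894 q [-0.3   0.7   0.96  1.83 -0.    1.35]
99 [-0.0281, -0.0032]
94 [-0.0283, -0.0007]
89 [-0.0282, 0.0017]
84 [-0.028, 0.0042]
79 [-0.0275, 0.0066]
74 [-0.0268, 0.009]
69 [-0.0259, 0.0113]
64 [-0.0248, 0.0135]
59 [-0.0236, 0.0156]
54 [-0.0221, 0.0176]
49 [-0.0205, 0.0195]
44 [-0.0187, 0.0212]
39 [-0.0168, 0.0227]
34 [-0.0148, 0.0241]
29 [-0.0126, 0.0253]
24 [-0.0104, 0.0263]
19 [-0.008, 0.0271]
14 [-0.0056, 0.0277]
9 [-0.0032, 0.0281]
4 [-0.0007, 0.0283]
```

Call:
step_arm --motion '[[[0,0,0],[0,-0.0281,-0.0025],-1],[[0,0,0],[0,-0.0283,-0.0004],-1],[[0,0,0],[0,-0.0282,0.0019],-1],[[0,0,0],[0,-0.028,0.0043],-1],[[0,0,0],[0,-0.0275,0.0067],-1],[[0,0,0],[0,0,0],-1]]'

```text
t: 17.5
tool_pos: [603.4, -128.7, 332.2]
tcp_rot: [0.735, 0.678, -0.0, 0.001]
force: [-2.6, -4.8, -0.6]
finger_gap: 9.3
finger_force: 41.3
```

```bash
python3 s.py
```

```text
[ 35.6  55.8 332.2] F [-2.6 -4.8 -0.6] gap 9.296706774016144 q [-0.34  0.43  0.44  1.58 -0.    1.31]
```

Call:
step_arm --motion '[[[0,0,0],[0,-0.0266,0.0095],-1],[[0,0,0],[0,-0.0257,0.0118],-1],[[0,0,0],[0,-0.0246,0.014],-1],[[0,0,0],[0,-0.0233,0.016],-1],[[0,0,0],[0,-0.0218,0.018],-1],[[0,0,0],[0,0,0],-1]]'

```text
t: 18.1
tool_pos: [512.8, -121.1, 279.4]
tcp_rot: [0.735, 0.678, -0.0, 0.001]
force: [-0.6, -2.5, -2.8]
finger_gap: 9.4
finger_force: 42.2
```

```bash
python3 s.py
```

```text
[-55.4  56.1 279.4] F [-0.6 -2.5 -2.8] gap 9.386253958750585 q [-0.39  0.26  0.04  1.35 -0.    1.27]
```

Call:
step_arm --motion '[[[0,0,0],[0,-0.0201,0.0199],-1],[[0,0,0],[0,-0.0183,0.0215],-1],[[0,0,0],[0,-0.0164,0.023],-1],[[0,0,0],[0,-0.0143,0.0243],-1],[[0,0,0],[0,-0.0122,0.0255],-1],[[0,0,0],[0,-0.01,0.0265],-1],[[0,0,0],[0,0,0],-1]]'

```text
t: 18.8
tool_pos: [444.8, -115.5, 172.9]
tcp_rot: [0.735, 0.678, -0.001, -0.0]
force: [-5.2, -2.3, -1.2]
finger_gap: 8.9
finger_force: 44.3
```

```bash
python3 s.py
```

```text
[-123.6   56.2  172.9] F [-5.2 -2.3 -1.2] gap 8.887632410253378 q [-0.43  0.19 -0.35  1.03 -0.    1.22]
```

Call:
step_arm --motion '[[[0,0,0],[0,-0.0072,0.0273],-1],[[0,0,0],[0,-0.0049,0.0279],-1],[[0,0,0],[0,-0.002,0.0282],-1],[[0,0,0],[0,0,0.013],-1],[[0,0,0],[0,0,0],-1]]'

```text
t: 19.3
tool_pos: [432.7, -114.4, 100.2]
tcp_rot: [0.735, 0.678, -0.002, -0.002]
force: [-17.2, -3.8, -2.4]
finger_gap: 9.0
finger_force: 45.6
```

```bash
python3 s.py
```

```text
[-135.8   56.4  100.2] F [-17.2  -3.8  -2.4] gap 9.043591057773275 q [-0.44  0.24 -0.51  0.83 -0.    1.21]
```

Push down a little more to feel the stop.

Call:
step_arm --motion '[[[0,0,0],[0,-0.002,0.003],-1],[[0,0,0],[0,0,0.002],-1]]'

```text
t: 19.5
tool_pos: [432.6, -114.4, 97.8]
tcp_rot: [0.735, 0.678, -0.001, -0.001]
force: [-12.9, -1.3, 2.7]
finger_gap: 9.3
finger_force: 46.0
```

```bash
python3 s.py
```

```text
[-135.8   56.3   97.8] F [-12.9  -1.3   2.7] gap 9.300629484524915 q [-0.44  0.24 -0.52  0.82 -0.    1.21]
```

Call:
step_arm --motion '[[[0,0,0],[0,-0.002,0.003],-1],[[0,0,0],[0,0,0.002],-1]]'

```text
t: 19.7
tool_pos: [432.5, -114.5, 94.7]
tcp_rot: [0.735, 0.678, -0.0, 0.0]
force: [-11.2, 3.5, 25.0]
finger_gap: 9.0
finger_force: 48.9
```

```bash
python3 s.py
```

```text
[-136.    56.3   94.7] F [-11.2   3.5  25. ] gap 9.02512660663376 q [-0.44  0.24 -0.52  0.81 -0.    1.21]
```

Call:
step_arm --motion '[[[0,0,0],[0,0,0],-0.2],[[0,0,0],[0,0,0],-0.2],[[0,0,0],[0,0,-0.05],-0.2],[[0,0,0],[0,0,-0.06],-0.2],[[0,0,0],[-0.045,0,0],-1],[[0,0,0],[-0.045,0,0],-1],[[0,0,0],[0,0,0],-1],[[0,0,0],[0,0,0],-1]]'

```text
t: 20.5
tool_pos: [426.9, -182.0, 176.6]
tcp_rot: [0.735, 0.678, 0.0, 0.0]
force: [-0.0, 0.2, -0.5]
finger_gap: 0.2
finger_force: 0.0
```

```bash
python3 s.py a5.png 260 150 400 300
python3 - <<'E'
from h import *
c=dict(np.load("last.npz"));W=world(c);d=W[...,:2]-AX;lx=d@EX;ly=d@EY
for n,m in [("frame front L",(abs(lx+88)<6)&(ly>50)&(ly<95)),("frame mid",(abs(lx)<15)&(ly>90)&(ly<105)),("bar",(abs(lx+137)<4)&(ly>25)&(ly<85))]:
    z=W[...,2][m]; print(n,m.sum(),np.nanmedian(z).round(1))
c=dict(np.load("top0.npz"));W=world(c);d=W[...,:2]-AX;lx=d@EX;ly=d@EY
for n,m in [("frame front L",(abs(lx+88)<6)&(ly>50)&(ly<95)),("bar",(abs(lx+137)<4)&(ly>25)&(ly<85))]:
    z=W[...,2][m]; print("ref",n,m.sum(),np.nanmedian(z).round(1))
E
```

```text
[-136.1  -11.5  176.6] F [-0.   0.2 -0.5] gap 0.2023771377843111 q [-0.58  0.19 -0.34  1.04  0.    1.07]
blue n 0 u 0 0
frame front L 42 98.2
frame mid 70 104.4
bar 109 657.1
ref frame front L 123 99.3
ref bar 104 102.0
```

View pics/a5.png

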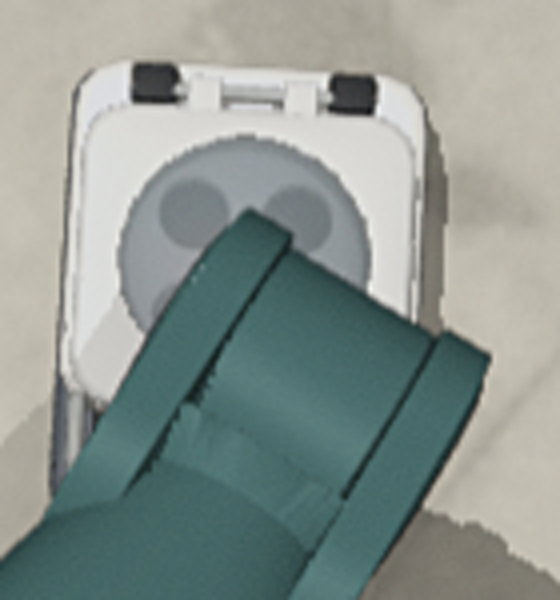

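Call:
step_arm --motion '[[[0,0,0],[0,0,0.059],-1],[[0,0,0],[0,0,0.059],-1],[[0,0,0],[0,0,0],-1],[[0,0,0],[-0.013,0,0],-1],[[0,0,0],[-0.013,0,0],-1],[[0,0,0],[-0.013,0,0],-1],[[0,0,0],[-0.013,0,0],-1],[[0,0,0],[-0.013,0,0],-1],[[0,0,0],[0,0,0],-1]]'

```text
t: 21.45
tool_pos: [422.8, -231.8, 88.2]
tcp_rot: [0.735, 0.678, -0.0, 0.001]
force: [1.3, -0.3, 0.3]
finger_gap: -0.1
finger_force: 0.0
```

```bash
python3 s.py
```

```text
[-136.2  -61.4   88.2] F [ 1.3 -0.3  0.3] gap -0.0735245057183112 q [-0.67  0.3  -0.46  0.81 -0.    0.98]
```

Call:
step_arm --motion '[[[0,0,0],[-0.003,0,0],-1],[[0,0,0],[-0.003,0,0],-1]]'

```text
t: 21.65
tool_pos: [422.2, -234.5, 87.8]
tcp_rot: [0.735, 0.678, 0.0, -0.0]
force: [0.1, 7.6, 3.5]
finger_gap: 0.1
finger_force: 4.0
```

```bash
python3 s.py
```

```text
[-136.6  -64.1   87.8] F [0.1 7.6 3.5] gap 0.1161320471029662 q [-0.68  0.3  -0.45  0.82  0.    0.97]
```

Nearly at the stop; a touch more, then back off and look.

Call:
step_arm --motion '[[[0,0,0],[-0.0025,0,0],-1],[[0,0,0],[0,0,0],-1],[[0,0,0],[0.015,0,0],-1],[[0,0,0],[0,0,-0.06],-1],[[0,0,0],[0,0,-0.06],-1],[[0,0,0],[0.05,0,-0.04],-1],[[0,0,0],[0.06,0,0],-1],[[0,0,0],[0.06,0,0],-1],[[0,0,0],[0.06,0,0],-1],[[0,0,0],[0.06,0,0],-1],[[0,0,0],[0,0,0],-1]]'

```text
t: 22.75
tool_pos: [440.0, -4.0, 208.0]
tcp_rot: [0.733, 0.68, 0.0, -0.0]
force: [-0.3, -0.4, -0.2]
finger_gap: -0.1
finger_force: 0.0
```

```bash
python3 s.py a6.png 260 150 400 300
python3 - <<'E'
from h import *
c=dict(np.load("last.npz"));r=dict(np.load("top0.npz"))
for n,cc in (("now",c),("ref",r)):
    W=world(cc);d=W[...,:2]-AX;lx=d@EX;ly=d@EY
    for k,m in [("frame front R",(abs(lx+86)<6)&(ly<-10)&(ly>-70)),("bar",(abs(lx+137)<4)&(ly>25)&(ly<85))]: print(n,k,m.sum(),np.nanmedian(W[...,2][m]).round(1))
d=cv2.absdiff(c["pixels"],r["pixels"])[245:295,325:375].max(2); print((d>60).sum())
E
```

```text
[-137.4  167.   208. ] F [-0.3 -0.4 -0.2] gap -0.060141814912499196 q [-0.2   0.13 -0.32  1.12  0.    1.45]
blue n 16 u 347 359
now frame front R 139 103.5
now bar 104 102.2
ref frame front R 140 103.1
ref bar 104 102.0
61
```

View pics/a6.png

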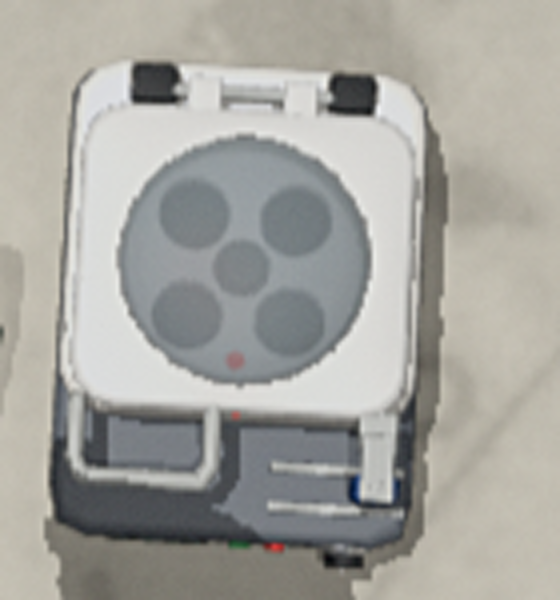

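The picture shows the lid shut, with the bar and frame at their starting heights. The latch nose, around (377,460), is back over the tongue, and the rotor's red dot, at (235,360), sits at the front.

```bash
python3 -c "
from rig import ticket
print(ticket.job_done())"
```

```text
the job is handed in; nothing more can be done
None
```

The job is handed in: the last picture shows the rotor seated on its pins with its red dot at the red line, the lid shut and the latch fully back over the tongue, after about 23 s of the 72 s allowed (the judge returned no verdict).

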